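Level the kiln posts with a spacer from the sloping bin

ROBOT

A 6-joint arm with a two-finger parallel gripper is mounted at the origin on the work surface; the furniture and walls round the work are solid. World frame = base frame: x ahead of the robot, y to its left, z up, the work surface at z = 0. Lengths are in m, angles in rad, forces in N, time in s.
With the tool pointing down it reaches from about 0.35 to 0.85 m from the base axis. Payload 8.1 kg.
Tool frame: the origin (TCP) lies on the centre line of the jaws, within the pads' length; the fingertips stand robot.tips_ahead ahead of it and the grasp point (between the pads) lies 6 mm ahead of it (robot.tips_ahead is the distance from the TCP to the fingertips, in m); z points along the fingers, y is the line along which they close (so a half turn about z gives the same grasp; the last joint's range is limited). The gripper opens to 93 mm and grips with 3 to 60 N. Pads are 15 mm wide; open, the fingers measure 128 mm over their backs; the gripper's body (75 mm by 188 mm) begins 65 mm behind the grasp point.
Start: joints at [1.177, 0.13, 1.488, -0, 1.523, -0.085], TCP at [0.182, 0.572, 0.244] pointing down, gripper open.
Joint ranges: [-2.96, 2.96], [-0.89, 2.26], [0.02, 2.5], [-1.34, 4.48], [0, 2.73], [-2.66, 2.66]. Speed limits (rad/s): [2.39, 2.39, 2.79, 3.14, 3.14, 3.14].

INTERFACE

Orientations are given as a rotation vector (axis times angle).
In Python, from plant import robot gives the robot as it stands.
- The arm moves only by the tool apply_moves, never from a script. Its arguments are lists of equal length, an entry for each row: "delta_pos": the shift along the tool's x, y, z in cm, a list of three; "twist": the turn about the tool's z in rad. A call has 1 to 8 rows; each row shifts and turns the commanded pose from where the row before left it, along the tool's axes as they then stand; what a row does not reach is not made up. A row lasts 1/8 s, in which the tool goes at most 62.5 mm and 10.7 degrees, less where a joint would pass 70% of its speed; a pose out of reach is approached as far as the arm can. A call with a gripper value outside its range is refused whole. "gripper" is the finger opening in cm, from 0 to 9.3, set as the call begins (left out, the last holds). The fingers move at their own pace and stop on an object; "squeeze" is the grip in N (left out, the last holds). Time passes only in rows, so rows that do not move let the fingers close. It gives the time, the measured TCP pose, the force, the opening and the grip force at its end, in the units of the state.
- robot.read_state(): the state, without advancing time (a new reading comes with each control period).
- robot.read_camera(name): name is "side" or "top" or "wrist"; returns a dict with "frame" (400x640x3 uint8, red, green, blue), "vertical_fov" (degrees; the focal length in pixels is half the picture's height over the tangent of half this angle, whatever the lens; pixels are square), "cx", "cy" (the principal point, pixels), "R" (3x3) and "t" (3): a world point X has camera coordinates R X + t. Camera axes: x right, y down, z forward; pixel columns grow to the right and rows downward; lengths in m; the calibration is good to about 2 mm. A picture is of the moment at which its call begins. There is no depth.
- robot.close_job(): hands the job in; it is judged then, once.
The state is a dict: "t": time; "q": joint angles; "dq": joint speeds; "joint_torque": joint torques, N m; "tool_pos": TCP position; "orientation": TCP orientation; "force": force on the tool from outside, world axes, zero at the start; "wrist_torque": the same for the moment, N m; "opening": finger opening in m; "gripper_force": force on a finger pad.
Only numpy, scipy, OpenCV 4.12 (cv2) and the standard library are available. Lean on these libraries where they do the work, as an engineer would, in place of code of your own. Each camera call takes 0.05 s, during which the arm holds its last target. There are 200 camera calls.

TASK

The two kiln posts have to carry a shelf, so bring the short post level with the tall one: fetch the one clay spacer disc of the right thickness from the sloping wooden bin and lay it flat and centred on top of the short post, both posts left standing where they are. The discs lie against the back board with no room for fingers round them, so first slide the one you need at least 30 mm forward along its compartment's floor (a fingertip on top will draw it), and only then pick it up; the clay is brittle, so do not press it hard into the bin. Leave the other two discs, the tape roll and the cup where they are.

Things in the scene. Friction and masses are not known exactly. Their poses are not given: they have to be found in the camera images.
- bin: Fixed sloping plywood parts bin, 145 (x) x 205 (y) x 72 mm, turned a little. Origin: centre of its footprint on the table; +x to its back board, y along its width, z up; open front at -x. Three side-by-side compartments, each 61.7 mm wide inside, centred at y = -66.7, 0, +66.7 mm; 5 mm walls stand 30 mm above the floor (square to it), the back board 36 mm. No front wall.
- bin_front (a point): Middle of the front edge of the bin's floor, on the floor's top, 36 mm above the table. From here the flat floor falls towards the back by 0.14 rad.
- bin_back (a point): Middle of the back end of the bin's floor, on the floor's top at the inner face of the back board, 135 mm along the slope from the front edge, 17 mm above the table.
- spacer_mid: Loose plain clay disc 50 mm in diameter and 24 mm thick (about 95 g), the middle one of three thicknesses. The tall post less the short post is 24 mm. Origin: centre of its underside; z along its axis, up through the disc. At the start it lies flat on the sloping floor of any one of the bin's compartments, touching the back board.
- spacer_thin: Loose plain clay disc 50 mm in diameter, 10 mm thick, in another compartment. Origin: centre of its underside, z along its axis. Not wanted.
- spacer_thick: Loose plain clay disc 50 mm in diameter, 38 mm thick, in another compartment. Origin: centre of its underside, z along its axis. Not wanted.
- post_short: Short square kiln post, loose, upright on the table, 38 x 38 x 76 mm, about 165 g. Origin: centre of its underside, z up.
- post_short_top (a point): Centre of the top face of the short post, 76 mm above the table.
- post_tall: Tall square kiln post, loose, upright on the table, 34 x 34 x 100 mm. Origin: centre of its underside, z up. The two posts may have changed places.
- tape_roll: Bystander: roll of masking tape lying flat, 96 mm across, 25 mm high, loose. Origin: centre of its underside.
- cup_plain: Bystander: unglazed clay cup standing upright, 80 mm across, 77 mm high, loose. Origin: centre of its underside.
There are look-alikes about, which are no part of the job. What is shaped like the spacer_mid but green is not meant.

How it is judged:
On the way:
1. the 24 mm disc has been drawn at least 25 mm forward from the back board while still lying on its compartment's floor (x of spacer_mid in the frame of bin between -0.07 and 0.0135 m and z of spacer_mid in the frame of bin below 0.04 m and angle between the z axis of spacer_mid and the z axis of bin, either way round below 0.22 rad), for 0.1 s.
At the end, for the whole second after the job is handed in: The 24 mm disc lies flat (within 0.06 rad) and at rest on the short post, its centre within 10 mm of the post's axis; both posts stand upright within 20 mm of where they began; the other two discs, the tape roll and the cup are within 30 mm of where they began (horizontal distance between spacer_mid and post_short_top below 0.01 m and z of spacer_mid in the frame of post_short_top between -0.003 and 0.003 m and angle between spacer_mid's own z axis and vertical below 0.06 rad and angle between each of post_short, post_tall's own z axis and vertical below 0.05 rad and distance of each of post_short, post_tall from where it was at the start of the episode below 0.02 m and distance of each of spacer_thin, spacer_thick, tape_roll, cup_plain from where it was at the start of the episode below 0.03 m and linear speed of each of spacer_mid, post_short below 0.01 m/s); the robot touches nothing.
It fails at once if the wanted disc is pressed or jammed against the bin with more than 40 N (contact force between spacer_mid and bin above 40 N).
It fails at once if a post is knocked over (angle between any of post_short, post_tall's own z axis and vertical above 0.4 rad).
It also fails if it takes over 54 s, if anything falls off the work surface, if the arm or the gripper's body presses on something with over 40 N, if the wrist force passes 120 N, or if a joint passes its speed limit or range.

## Working session

There is one attempt and no reset: what is moved stays moved. The work goes in short steps, Python scripts to look and compute and a tool call to move; the robot and the scene stay as the last step left them, time stands still between calls to the robot, and variables do not carry over. Pictures are saved under pics/ and viewed, at most 13 in all, crops included, and the job is handed in when it is done.

Besides the shell and the picture viewer there is one more tool, called after "Call:" as name([rows], argument=value, ...), one row to a line, values as JSON. apply_moves: Moves the arm, as the interface text tells. Its arguments: {"type":"object","properties":{"delta_pos":{"type":"array"},"twist":{"type":"array"},"gripper":{"type":"number"},"squeeze":{"type":"number"}},"required":["delta_pos","twist"]}

```bash
mkdir -p pics; python3 - <<'E'
from plant import robot
import cv2,pickle
d={}
for n in ["top","side"]:
    c=robot.read_camera(n); d[n]=c
    cv2.imwrite(f"pics/{n}0.png",c["frame"][:,:,::-1])
    print(n,c["vertical_fov"],c["cx"],c["cy"],c["R"],c["t"])
pickle.dump(d,open("c0.pkl","wb"))
print(robot.tips_ahead,robot.read_state())
E
```

```text
top 57.580691435455215 319.5202675410738 198.54246692660448 [[-0.02323194 -0.99971604  0.00530237]
 [-0.99155468  0.02236473 -0.12774638]
 [ 0.12759152 -0.00822539 -0.99179269]] [-0.009176    0.53349431  0.8412993 ]
side 42.9411870279463 323.954884749111 198.0116248468706 [[-0.99285198 -0.11741923  0.02139343]
 [-0.07865051  0.50884928 -0.85725522]
 [ 0.08977221 -0.85281014 -0.5144471 ]] [0.51489522 0.09258299 1.00775997]
0.025 {'t': 0.1, 'q': array([ 1.17655612e+00,  1.31048758e-01,  1.48916356e+00,  2.77650693e-05,
        1.52300025e+00, -8.53965632e-02]), 'dq': array([-0.00156275, -0.00089798, -0.00244293,  0.00124589,  0.00104055,
       -0.00251695]), 'joint_torque': array([ 1.22644869e-03, -5.61334813e+01, -4.93099558e+01,  7.70326937e-02,
        2.90228915e-02, -1.14883519e-04]), 'tool_pos': array([0.1821619 , 0.57118957, 0.24271809]), 'orientation': array([-4.83143304e-01, -3.10380157e+00,  2.46107366e-03]), 'force': array([ 0.68891428,  0.08209662, -0.13946716]), 'wrist_torque': array([ 0.02190679,  0.04287865, -0.00724355]), 'gripper_force': 0.0, 'opening': 0.09306809548803036}
```

View pics/top0.png

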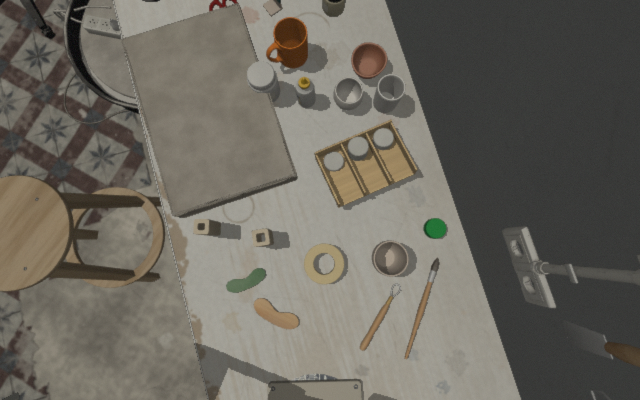

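View pics/side0.png

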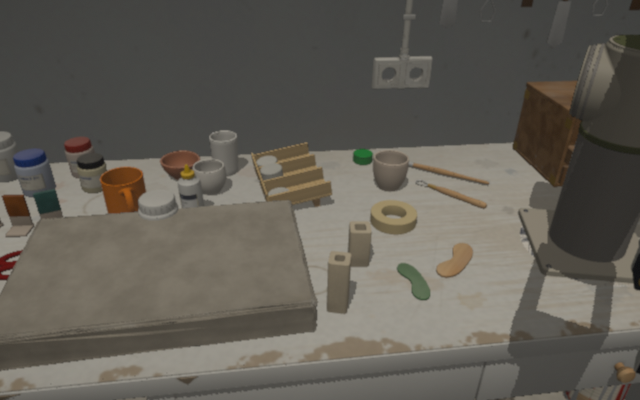

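Top view: bin centred near (365,163), with discs at (334,160), (358,148) and (384,137). The posts are at (205,228), which looks tall in the side view, and (262,238), the short one. The green decoy is at (435,228). I'll zoom in next.

```bash
cat > h.py <<'E'
import numpy as np,pickle,cv2
def foc(c): return 200/np.tan(np.radians(c["vertical_fov"])/2)
def ray(c,p,z):
    R=np.array(c["R"]);t=np.array(c["t"]);f=foc(c)
    d=R.T@np.array([(p[0]-c["cx"])/f,(p[1]-c["cy"])/f,1]); o=-R.T@t
    return o+d*(z-o[2])/d[2]
def proj(c,X):
    q=np.array(c["R"])@np.array(X)+np.array(c["t"]); return q[:2]/q[2]*foc(c)+[c["cx"],c["cy"]]
E
python3 - <<'E'
import pickle,cv2,numpy as np
d=pickle.load(open("c0.pkl","rb"))
t=d["top"]["frame"][:,:,::-1];s=d["side"]["frame"][:,:,::-1]
a=cv2.resize(t[115:215,305:425],None,fx=5,fy=5,interpolation=2)  #600x500
b=cv2.resize(t[205:265,180:290],None,fx=5,fy=5,interpolation=2)
cv2.imwrite("pics/za.png",a)
c=cv2.resize(s[140:215,245:345],None,fx=6,fy=6,interpolation=2)#600x450
cv2.imwrite("pics/zc.png",c)
e=cv2.resize(s[210:320,310:390],None,fx=5,fy=5,interpolation=2)
o=np.zeros((600,800,3),np.uint8); o[:300,:550]=b
e=e[:600,:]; 
o2=np.zeros((600,800,3),np.uint8);o2[:240,:440]=cv2.resize(t[205:265,180:290],None,fx=4,fy=4,interpolation=2);o2[:440,450:770]=cv2.resize(s[210:320,310:390],None,fx=4,fy=4,interpolation=2)
cv2.imwrite("pics/zb.png",o2)
E
```

```text
(no output)
```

View pics/za.png

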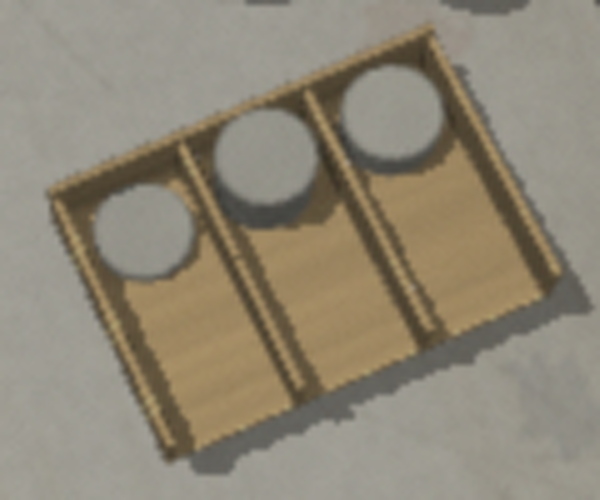

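View pics/zc.png

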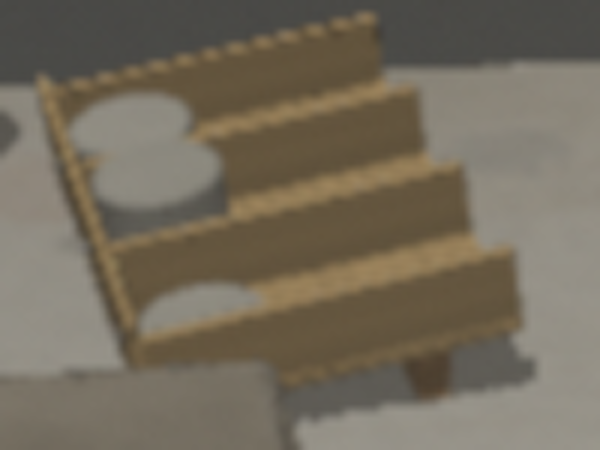

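View pics/zb.png

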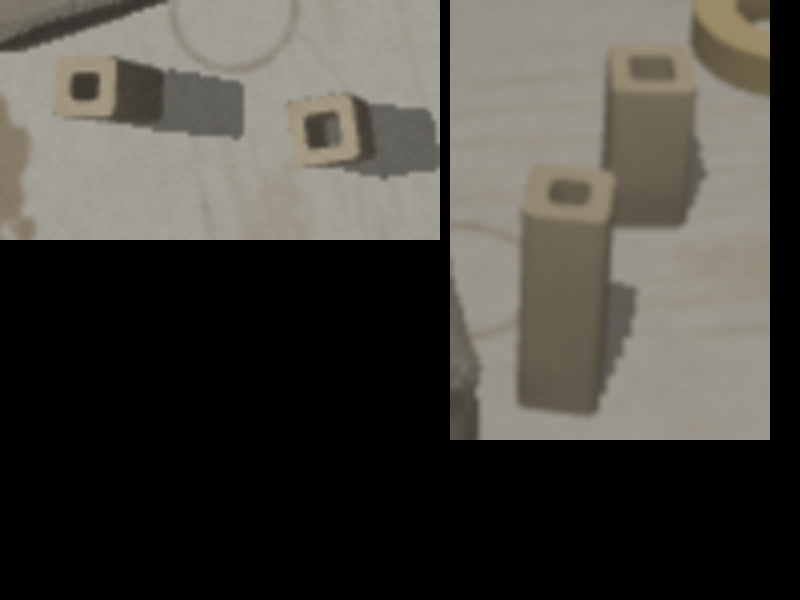

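The thin disc is in the left compartment at crop (145,231), the thick one in the middle at (267,157), and the 24 mm disc on the right at (392,112), judging by the visible side bands. The short post is the right-hand one, at top-view pixel (261,237); in the side view its top is at about (360,227).

```bash
python3 - <<'E'
from h import *
d=pickle.load(open("c0.pkl","rb"));t=d["top"];s=d["side"]
g=lambda x,y:((x+.5)/5-.5+305,(y+.5)/5-.5+115)
P=lambda n,x,y,z:print(n,ray(t,g(x,y),z).round(4))
P("mid",392.5,112,.0442);P("thick",267,156,.058);P("thin",145,230,.0304)
for n,a in dict(BL=(50,190,.052),BR=(432,30,.052),FLfloorL=(185,453,.036),FLfloorR=(550,295,.036),w1b=(185,148,.047),w1f=(300,385,.066),w2b=(310,92,.047),w2f=(428,330,.066)).items():P(n,*a)
k=lambda x,y:((x+.5)/4-.5+180,(y+.5)/4-.5+205)
print("short",ray(t,k(325,130),.076),"tall",ray(t,k(87,87),.1))
k=lambda x,y:((x-450+.5)/4-.5+310,(y+.5)/4-.5+210)
print("short side",ray(s,k(652,71),.076),"tall",ray(s,k(570,193),.1))
print("mid side",ray(s,((132+.5)/6-.5+245,(125+.5)/6-.5+140),.0442), "thick side",ray(s,((157+.5)/6-.5+245,(174+.5)/6-.5+140),.058))
print([ray(t,q,z).round(3) for q,z in [((324,263),.025),((390,258),.077)]])
for c in (t,s): print(-np.array(c["R"]).T@c["t"])
E
```

```text
mid [ 0.6793 -0.1795  0.0442]
thick [ 0.6549 -0.1159  0.058 ]
thin [ 0.6266 -0.0581  0.0304]
BL [ 0.642 -0.012  0.052]
BR [ 0.7175 -0.199   0.052 ]
FLfloorL [ 0.5156 -0.0739  0.036 ]
FLfloorR [ 0.5887 -0.2534  0.036 ]
w1b [ 0.6627 -0.0777  0.047 ]
w1f [ 0.543  -0.1263  0.066 ]
w2b [ 0.6894 -0.1393  0.047 ]
w2f [ 0.5676 -0.1871  0.066 ]
short [0.44297136 0.11334476 0.076     ] tall [0.46887448 0.24021934 0.1       ]
short side [0.4412937  0.11736358 0.076     ] tall [0.46755673 0.24200548 0.1       ]
mid side [ 0.6764299  -0.17677689  0.0442    ] thick side [ 0.65242646 -0.1121532   0.058     ]
[array([ 0.38 , -0.029,  0.025]), array([ 0.39 , -0.176,  0.077])]
[ 0.42143295 -0.01418483  0.90259513]
[0.42802759 0.87277573 0.58679107]
```

Call:
apply_moves([
  [0, 0, 0],
  [0, 0, 0],
  [0, 0, 0],
  [0, 0, 0],
  [-1.26, -5.87, 0],
  [-1.26, -5.87, 0],
  [-1.26, -5.87, 0],
  [-1.26, -5.87, 0],
], twist=[-0.174, -0.174, -0.174, -0.174, 0, 0, 0, 0], gripper=0, squeeze=10)

```text
t: 1.1
tool_pos: [0.3182, 0.3715, 0.2432]
orientation: [0.605, -3.082, 0.001]
force: [0.9, -1.3, -0.3]
opening: 0.0176
gripper_force: 0.0
```

Call:
apply_moves([
  [-1.26, -5.87, 0],
  [-1.26, -5.87, 0],
  [-1.26, -5.87, 0],
  [-1.26, -5.87, 0],
  [-1.26, -5.87, 0],
  [-1.26, -5.87, 0],
  [-1.26, -5.87, 0],
  [-1.26, -5.87, 0],
], twist=[0, 0, 0, 0, 0, 0, 0, 0])

```text
t: 2.1
tool_pos: [0.589, -0.0253, 0.2432]
orientation: [0.604, -3.083, -0.001]
force: [0.4, 0.2, 0.7]
opening: 0.0004
gripper_force: 0.0
```

Call:
apply_moves([
  [-1.26, -5.87, 0],
  [-1.26, -5.87, 0],
  [0, 0, 0],
  [0, 0, 0],
], twist=[0, 0, 0, 0])

```text
t: 2.6
tool_pos: [0.6555, -0.1225, 0.2427]
orientation: [0.603, -3.082, -0.002]
force: [-0.6, 0.3, 0.6]
opening: 0.0008
gripper_force: 0.0
```

```bash
python3 - <<'E'
from plant import robot
import cv2,pickle
c=robot.read_camera("wrist");pickle.dump(c,open("w1.pkl","wb"))
cv2.imwrite("pics/w1.png",c["frame"][:,:,::-1])
s=robot.read_state();print({k:s[k] for k in("t","q","tool_pos","orientation","force","opening")})
E
```

```text
{'t': 2.65, 'q': array([-2.60803525e-01,  3.11520433e-01,  1.28088058e+00,  4.22803263e-04,
        1.54992615e+00, -2.21927937e+00]), 'tool_pos': array([ 0.65557147, -0.12181407,  0.24343712]), 'orientation': array([ 6.05053961e-01, -3.08229350e+00, -1.10303897e-03]), 'force': array([ 0.34785107,  0.95362947, -0.45049414]), 'opening': 0.000572802780533066}
```

View pics/w1.png

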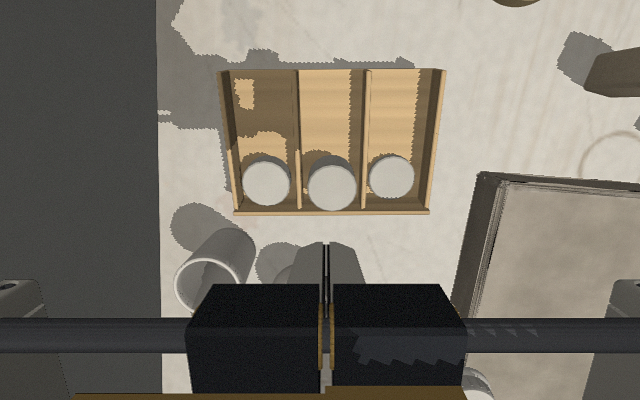

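The wrist view shows the bin square to the tool. The mid disc is at (266,184), thick at (332,187) and thin at (391,177), with the back board edge along row 212 and the front edge on row 70.

```bash
python3 - <<'E'
from h import *
c=pickle.load(open("w1.pkl","rb"));f=c["frame"].astype(int)
hsv=cv2.cvtColor(c["frame"],cv2.COLOR_RGB2HSV)
m=((hsv[...,1]<40)&(hsv[...,2]>120)).astype(np.uint8)
m[:130]=0;m[207:]=0;m[:,:236]=0;m[:,425:]=0
m=cv2.morphologyEx(m,cv2.MORPH_OPEN,np.ones((5,5)))
for k in cv2.findContours(m,0,1)[0]:
    if cv2.contourArea(k)<500: continue
    (x,y),r=cv2.minEnclosingCircle(k)
    e=cv2.fitEllipse(k)
    print("px",(x,y,r),e[0],e[1],cv2.boundingRect(k))
    for z in (.0304,.0442,.058): print("  ",z,ray(c,e[0],z).round(4), (np.mean(e[1])/2)*(c["t"] is not None) and np.linalg.norm(ray(c,(e[0][0]+np.mean(e[1])/2,e[0][1]),z)-ray(c,e[0],z)).round(4))
L=ray(c,(235,213),.052);R=ray(c,(429,213),.052);print(L,R,np.arctan2((R-L)[1],(R-L)[0])-np.pi/2)
E
```

```text
px (331.6330871582031, 187.44676208496094, 24.524921417236328) (331.6226501464844, 186.6067352294922) (42.56552505493164, 48.88435745239258) (308, 165, 48, 42)
   0.0304 [ 0.6587 -0.1134  0.0304] 0.0247
   0.0442 [ 0.6556 -0.1149  0.0442] 0.0237
   0.058 [ 0.6526 -0.1164  0.058 ] 0.0228
px (265.368408203125, 182.8947296142578, 23.985624313354492) (265.422607421875, 182.91737365722656) (42.78236389160156, 47.543739318847656) (242, 161, 48, 44)
   0.0304 [ 0.6817 -0.181   0.0304] 0.0243
   0.0442 [ 0.6778 -0.1798  0.0442] 0.0234
   0.058 [ 0.6739 -0.1787  0.058 ] 0.0224
px (391.2884521484375, 177.60577392578125, 23.269189834594727) (391.1207275390625, 177.15933227539062) (40.49203109741211, 45.58910369873047) (369, 157, 45, 41)
   0.0304 [ 0.625  -0.0584  0.0304] 0.0231
   0.0442 [ 0.6233 -0.062   0.0442] 0.0222
   0.058 [ 0.6216 -0.0657  0.058 ] 0.0213
[ 0.71772463 -0.19791023  0.052     ] [ 0.64188755 -0.01141104  0.052     ] 0.38621298510793656
```

Call:
apply_moves([
  [-0.35, -3.08, 0],
  [-0.35, -3.08, 0],
  [0, 0, 4.5],
  [0, 0, 4.5],
  [0, 0, 4.5],
  [0, 0, 2.8],
  [0, 0, 0],
  [0, 0, 0],
], twist=[0, 0, 0, 0, 0, 0, 0, 0])

```text
t: 3.65
tool_pos: [0.6867, -0.1765, 0.0831]
orientation: [-0.606, 3.08, -0.002]
force: [0.7, 0.8, 0.7]
opening: 0.0
gripper_force: 0.0
```

Call:
apply_moves([
  [0, 0, 0.15],
  [0, 0, 0.1],
  [0, 0, 0.1],
  [0, 0, 0],
], twist=[0, 0, 0, 0])

```text
t: 4.15
tool_pos: [0.6857, -0.1772, 0.0771]
orientation: [0.604, -3.083, -0.0]
force: [0.4, -0.3, 0.2]
opening: 0.0005
gripper_force: 0.0
```

Call:
apply_moves([
  [0, 0, 0.3],
  [0, 0, 0.2],
  [0, 0, 0.1],
  [0, 0, 0],
], twist=[0, 0, 0, 0])

```text
t: 4.65
tool_pos: [0.6856, -0.1771, 0.0709]
orientation: [0.604, -3.083, -0.0]
force: [0.2, 0.2, -0.6]
opening: 0.0005
gripper_force: 0.0
```

Call:
apply_moves([
  [0, 0, 0.1],
  [0, 0, 0],
], twist=[0, 0])

```text
t: 4.9
tool_pos: [0.6858, -0.1772, 0.0702]
orientation: [-0.604, 3.083, -0.0]
force: [-0.7, 0.5, 1.1]
opening: 0.0003
gripper_force: 0.0
```

Call:
apply_moves([
  [0, 0, 0.07],
  [0, 0, 0],
], twist=[0, 0])

```text
t: 5.15
tool_pos: [0.6859, -0.1772, 0.0699]
orientation: [-0.604, 3.082, -0.0]
force: [-0.9, 1.4, 1.4]
opening: 0.0004
gripper_force: 1.4
```

Call:
apply_moves([
  [0, 0, 0.05],
  [0, 0, 0],
], twist=[0, 0])

```text
t: 5.4
tool_pos: [0.6862, -0.1772, 0.0698]
orientation: [-0.604, 3.082, -0.001]
force: [-1.8, 0.8, 5.9]
opening: 0.0006
gripper_force: 2.6
```

Call:
apply_moves([
  [0, 0, 0.03],
  [0.2, 0, -0.028],
  [0.2, 0, -0.028],
  [0.2, 0, -0.028],
  [0, 0, 0],
], twist=[0, 0, 0, 0, 0])

```text
t: 6.02
tool_pos: [0.681, -0.1796, 0.0706]
orientation: [-0.604, 3.081, -0.001]
force: [1.7, 0.9, 6.2]
opening: 0.0002
gripper_force: 3.1
```

Call:
apply_moves([
  [0.3, 0, -0.042],
  [0.3, 0, -0.042],
  [0.3, 0, -0.042],
  [0.3, 0, -0.042],
  [0, 0, 0],
], twist=[0, 0, 0, 0, 0])

```text
t: 6.65
tool_pos: [0.6698, -0.1841, 0.0722]
orientation: [-0.604, 3.081, -0.001]
force: [2.1, 0.7, 6.9]
opening: 0.0006
gripper_force: 3.3
```

```bash
python3 - <<'E'
from plant import robot
import cv2,pickle,numpy as np
c=robot.read_camera("wrist");d=robot.read_camera("top");s=robot.read_camera("side")
z=lambda f,a,b:cv2.resize(f[a:a+75,b:b+100],(400,300),interpolation=2)
o=np.vstack([cv2.resize(c["frame"],(480,300)),np.hstack([z(d["frame"],115,330),z(s["frame"],140,245)])[:,:480] if 0 else np.zeros((1,480,3),np.uint8)])
o=np.zeros((600,800,3),np.uint8);o[:300,:480]=cv2.resize(c["frame"],(480,300));o[300:,:400]=z(d["frame"],115,330);o[300:,400:]=z(s["frame"],140,245)
cv2.imwrite("pics/m1.png",o[:,:,::-1])
E
```

```text
(no output)
```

View pics/m1.png

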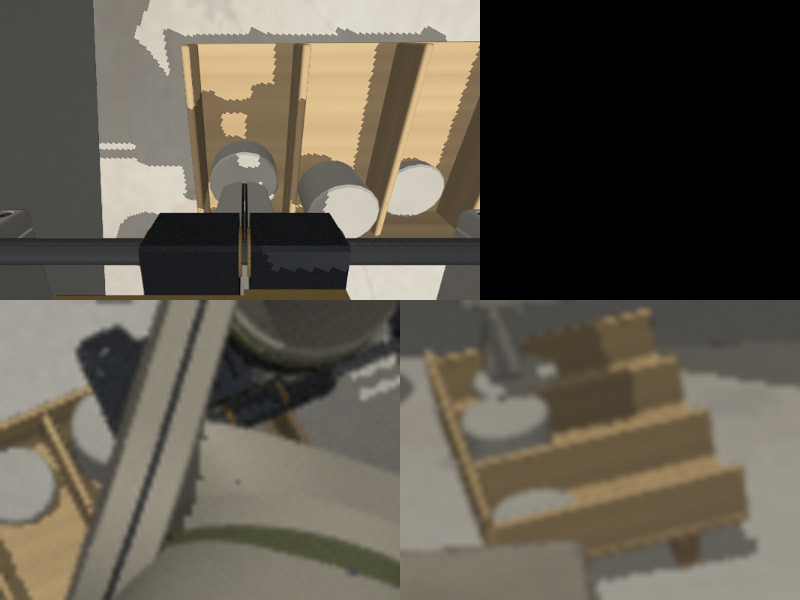

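The wrist panel shows the mid disc, now at (244,172), ahead of its neighbours, so it is sliding with the fingertip. I'll keep drawing.

Call:
apply_moves([
  [0.4, 0, -0.056],
  [0.4, 0, -0.056],
  [0.4, 0, -0.056],
  [0.4, 0, -0.056],
  [0, 0, 0],
], twist=[0, 0, 0, 0, 0])

```text
t: 7.42
tool_pos: [0.6549, -0.1902, 0.0745]
orientation: [-0.604, 3.081, -0.001]
force: [2.0, 0.3, 6.8]
opening: 0.0009
gripper_force: 3.4
```

Call:
apply_moves([
  [0.4, 0, -0.056],
  [0.4, 0, -0.056],
  [0.4, 0, -0.056],
  [0.4, 0, -0.056],
  [0.2, 0, -0.028],
  [0, 0, 0],
  [0, 0, 0],
], twist=[0, 0, 0, 0, 0, 0, 0])

```text
t: 8.3
tool_pos: [0.6384, -0.197, 0.077]
orientation: [-0.604, 3.081, -0.002]
force: [2.3, 0.4, 6.8]
opening: 0.0006
gripper_force: 3.4
```

Call:
apply_moves([
  [0, 0, -0.5],
  [-1, 0, -4.5],
  [-2, 0, -5.0],
  [-2, 0, -5.0],
  [0, 0, -1],
  [0, 0, 0],
  [0, 0, 0],
], twist=[0, 0, 0, 0, 0, 0, 0])

```text
t: 9.18
tool_pos: [0.6823, -0.1778, 0.2329]
orientation: [0.603, -3.079, -0.003]
force: [-0.3, -0.5, -1.0]
opening: 0.0004
gripper_force: 0.0
```

```bash
python3 - <<'E'
from plant import robot
from h import *
c=robot.read_camera("wrist");pickle.dump(c,open("w2.pkl","wb"))
s=robot.read_state();print(s["tool_pos"],s["orientation"],s["t"])
cv2.imwrite("pics/w2.png",c["frame"][:,:,::-1])
E
```

```text
[ 0.68231827 -0.17783244  0.23286206] [ 0.60285105 -3.07901282 -0.00344192] 9.225
```

View pics/w2.png

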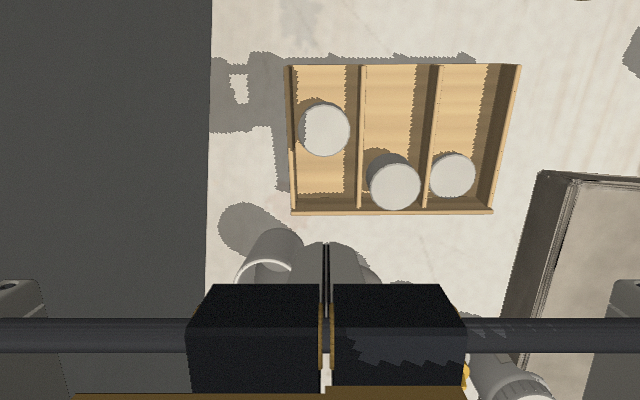

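The disc is now at about (325,130), roughly 50 px ahead of where it was.

```bash
python3 - <<'E'
from h import *
c=pickle.load(open("w2.pkl","rb"))
hsv=cv2.cvtColor(c["frame"],cv2.COLOR_RGB2HSV)
m=((hsv[...,1]<40)&(hsv[...,2]>115)).astype(np.uint8)
m[:95]=0;m[165:]=0;m[:,:297]=0;m[:,357:]=0
m=cv2.morphologyEx(m,cv2.MORPH_OPEN,np.ones((5,5)))
for k in cv2.findContours(m,0,1)[0]:
    if cv2.contourArea(k)<500: continue
    e=cv2.fitEllipse(cv2.convexHull(k));b=cv2.boundingRect(k);p=(b[0]+b[2]/2-.5,b[1]+b[3]/2-.5)
    print(e,b)
    xb=np.array([np.cos(.386),np.sin(.386),0])
    for q in (e[0],p,(325,130)):
        C=ray(c,q,.0512);print(C,"drawn",(C-[.678,-.1795,0])@-xb,"lat",(C-[.678,-.1795,0])@[-xb[1],xb[0],0])
E
```

```text
((323.6799011230469, 129.9459228515625), (51.56725311279297, 52.504268646240234), 168.7704315185547) (298, 104, 52, 53)
[ 0.63046665 -0.19987003  0.0512    ] drawn 0.05170498610585395 lat -0.000975628638568593
[ 0.63057654 -0.200008    0.0512    ] drawn 0.051655127226839036 lat -0.0011448139886660984
[ 0.63004514 -0.19870178  0.0512    ] drawn 0.05165565717856939 lat 0.00026536236125178705
```

Call:
apply_moves([
  [0, 0, 0],
  [0, 0, 0],
  [0, 0, 0],
  [0, 0, 0],
  [0, 0, 0],
  [0, 0, 0],
  [0, 0, 0],
  [0, 0, 0],
], twist=[0.1745, 0.1745, 0.1745, 0.1745, 0.1745, 0.1745, 0.1745, 0.1745], gripper=6.6)

```text
t: 10.22
tool_pos: [0.6827, -0.1779, 0.2336]
orientation: [-1.525, -2.743, 0.001]
force: [0.4, -0.5, 0.9]
opening: 0.066
gripper_force: 0.0
```

Call:
apply_moves([
  [0, 0, 0],
  [0, -3, 0],
  [0, -2.8, 0],
  [0, 0, 4],
  [0, 0, 4],
  [0, 0, 3],
  [0, 0, 0],
  [0, 0, 0],
], twist=[0.1745, 0, 0, 0, 0, 0, 0, 0])

```text
t: 11.22
tool_pos: [0.6302, -0.2, 0.1265]
orientation: [1.752, 2.607, -0.0]
force: [-0.8, -0.1, 0.2]
opening: 0.0661
gripper_force: 0.0
```

```bash
python3 - <<'E'
from plant import robot
import numpy as np
from scipy.spatial.transform import Rotation as R
s=robot.read_state();print(s["tool_pos"],R.from_rotvec(s["orientation"]).as_matrix().round(3),s["q"].round(2),s["opening"])
D=R.from_rotvec(s["orientation"]).as_matrix().T@(np.array([.6287,-.2001,.062])-s["tool_pos"]);print("delta tool cm",D*100)
E
```

```text
[ 0.63019527 -0.19997085  0.1265022 ] [[-0.378  0.926  0.   ]
 [ 0.926  0.378 -0.   ]
 [-0.     0.    -1.   ]] [-0.38  0.37  1.43 -0.    1.35 -0.77] 0.06611187469567373
delta tool cm [ 0.04509105 -0.14355834  6.45021069]
```

Call:
apply_moves([
  [0.04, -0.14, 2],
  [0, 0, 2],
  [0, 0, 1.4],
  [0, 0, 0.5],
  [0, 0, 0.4],
  [0, 0, 0],
], twist=[0, 0, 0, 0, 0, 0])

```text
t: 11.98
tool_pos: [0.6289, -0.2, 0.0631]
orientation: [1.752, 2.607, 0.0]
force: [0.7, -0.2, -0.1]
opening: 0.066
gripper_force: 0.0
```

Call:
apply_moves([
  [0, 0, 0],
  [0, 0, 0],
  [0, 0, 0],
], twist=[0, 0, 0], gripper=4.4, squeeze=10)

```text
t: 12.35
tool_pos: [0.6292, -0.2001, 0.0636]
orientation: [1.751, 2.607, 0.001]
force: [0.3, 0.3, 2.8]
opening: 0.0511
gripper_force: 9.9
```

Call:
apply_moves([
  [0, 0, -0.2],
  [0, 0, -0.3],
  [0, 0, -0.5],
  [0, 0, 0],
], twist=[0, 0, 0, 0], squeeze=15)

```text
t: 12.85
tool_pos: [0.6291, -0.2001, 0.0737]
orientation: [1.752, 2.607, 0.0]
force: [-0.2, 0.7, -1.4]
opening: 0.0504
gripper_force: 14.7
```

Call:
apply_moves([
  [0, 0, -2],
  [0, 0, -4],
  [0, 0, -4],
  [0, 0, -4],
  [0, 0, 0],
  [0, 0, 0],
], twist=[0, 0, 0, 0, 0, 0])

```text
t: 13.6
tool_pos: [0.6286, -0.1999, 0.213]
orientation: [1.752, 2.607, 0.0]
force: [0.3, 0.2, -1.1]
opening: 0.0506
gripper_force: 14.7
```

```bash
python3 - <<'E'
from plant import robot
from h import *
c=robot.read_camera("wrist");s=robot.read_camera("side");pickle.dump((c,s),open("w3.pkl","wb"))
st=robot.read_state();p=proj(s,st["tool_pos"]).astype(int);print(st["tool_pos"],p,st["opening"])
o=np.zeros((520,800,3),np.uint8);o[:250,:400]=cv2.resize(c["frame"],(400,250))
x,y=p[0]-50,max(p[1]-40,0);o[:400,400:]=cv2.resize(s["frame"][y:y+100,x:x+100],(400,400),interpolation=2)
cv2.imwrite("pics/m3.png",o[:,:,::-1])
E
```

```text
[ 0.62779581 -0.19959042  0.21111175] [287  89] 0.050564151486817074
```

View pics/m3.png

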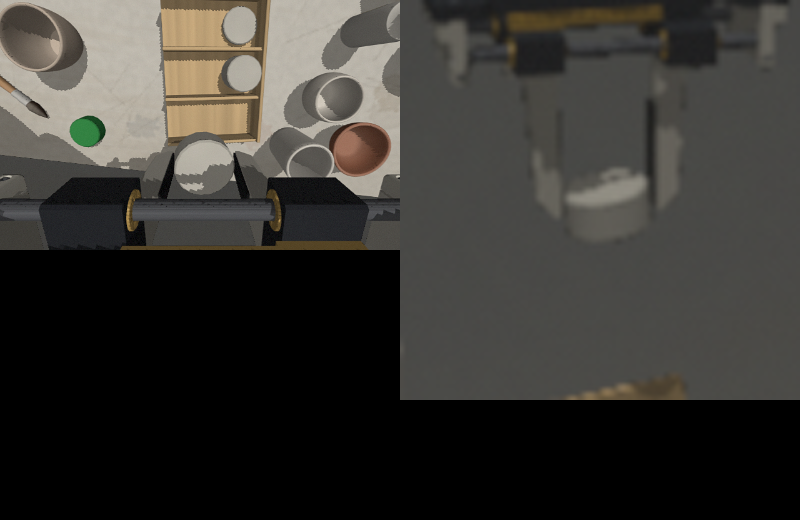

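The disc is held and nearly level. The bin's other two discs are still against the back board. I'll carry it towards the post and stop about 10 cm short to look.

Call:
apply_moves([
  [3, -0.44, 0],
  [5.16, -0.755, 0],
  [5.16, -0.755, 0],
  [5.16, -0.755, 0],
  [5.16, -0.755, 0],
  [2, -0.3, 0],
  [0, 0, 0],
  [0, 0, 0],
], twist=[0, 0, 0, 0, 0, 0, 0, 0])

```text
t: 14.7
tool_pos: [0.4974, 0.0224, 0.2126]
orientation: [1.753, 2.607, -0.001]
force: [-0.4, -0.2, -1.2]
opening: 0.0509
gripper_force: 14.7
```

```bash
python3 - <<'E'
from plant import robot
from h import *
c=robot.read_camera("wrist");pickle.dump(c,open("w4.pkl","wb"))
st=robot.read_state();print(st["tool_pos"],st["orientation"],st["opening"],proj(c,[.4425,.1145,.076]))
cv2.imwrite("pics/w4.png",c["frame"][:,:,::-1])
E
```

```text
[0.49750586 0.02219937 0.21262942] [-1.75350620e+00 -2.60663720e+00  7.94320962e-04] 0.05053525328825549 [305.02700931  68.20797765]
```

View pics/w4.png

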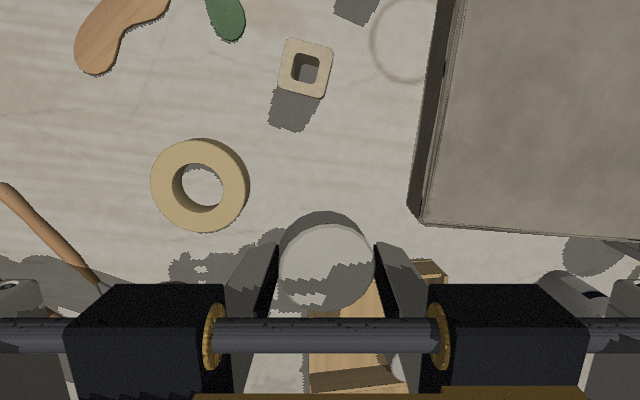

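The short post's top is centred near (306,67), against a prediction of (305,68). The disc is in the jaws with its top face centred near (326,268).

```bash
python3 - <<'E'
from h import *
from scipy.spatial.transform import Rotation as R
c=pickle.load(open("w4.pkl","rb"))
M=R.from_rotvec([-1.7535,-2.6066,.0008]).as_matrix();T=np.array([.4975,.0222,.2126])
for z in (.197,.201,.205):
    D=ray(c,(326.5,268),z);print(z,D,"tool mm",M.T@(D-T)*1000, "rad",np.linalg.norm(ray(c,(374,268),z)-D))
    print("   topedge",(M.T@(ray(c,(326,224),z)-T)*1000)[0],"bot",(M.T@(ray(c,(326,311),z)-T)*1000)[0])
P=ray(c,(306,67),.076);print(P,"go tool cm",M.T@(P-T)*100, M.T@(np.array([.4425,.1145,.076])-T)*100)
E
```

```text
0.197 [0.49794137 0.02170726 0.197     ] tool mm [-0.61929946  0.23036566 15.6000319 ] rad 0.024476703184594835
   topedge 23.50066083447794 bot -26.220900248136687
0.201 [0.49714411 0.02364001 0.201     ] tool mm [ 1.4705156   0.21848099 11.59957471] rad 0.023850806264610155
   topedge 24.973701294920076 bot -23.4764233649156
0.205 [0.49634686 0.02557276 0.205     ] tool mm [3.56033066 0.20659632 7.59911751] rad 0.02322490934462537
   topedge 26.446741755362236 bot -20.7319464816946
[0.44287995 0.11558734 0.076     ] go tool cm [10.71167774 -1.5331674  13.65834577] [10.62528217 -1.6093415  13.6584003 ]
```

Call:
apply_moves([
  [4, -0.6, 0],
  [4, -0.6, 0],
  [2.65, -0.37, 0],
  [0, 0, 3],
  [0, 0, 3],
  [0, 0, 1.6],
  [0, 0, 0.6],
  [0, 0, 0],
], twist=[0, 0, 0, 0, 0, 0, 0, 0])

```text
t: 15.75
tool_pos: [0.4427, 0.1156, 0.1312]
orientation: [1.753, 2.607, 0.0]
force: [0.1, -0.2, -1.2]
opening: 0.0507
gripper_force: 14.7
```

Call:
apply_moves([
  [0, 0, 0.1],
  [0, 0, 0.1],
  [0, 0, 0.1],
  [0, 0, 0.1],
  [0, 0, 0.1],
  [0, 0, 0],
], twist=[0, 0, 0, 0, 0, 0])

```text
t: 16.5
tool_pos: [0.4421, 0.1159, 0.1258]
orientation: [-1.752, -2.607, 0.0]
force: [0.5, -0.1, -1.2]
opening: 0.0508
gripper_force: 14.7
```

Call:
apply_moves([
  [0, 0, 0.15],
  [0, 0, 0.15],
  [0, 0, 0.15],
  [0, 0, 0.1],
  [0, 0, 0.1],
  [0, 0, 0],
], twist=[0, 0, 0, 0, 0, 0])

```text
t: 17.25
tool_pos: [0.4422, 0.1159, 0.1194]
orientation: [-1.752, -2.608, 0.0]
force: [0.3, 0.1, -1.5]
opening: 0.0506
gripper_force: 14.7
```

Call:
apply_moves([
  [0, 0, 0.1],
  [0, 0, 0.1],
  [0, 0, 0],
], twist=[0, 0, 0])

```text
t: 17.62
tool_pos: [0.4422, 0.1159, 0.1173]
orientation: [-1.752, -2.607, 0.0]
force: [0.2, 0.2, -1.2]
opening: 0.0505
gripper_force: 14.7
```

Call:
apply_moves([
  [0, 0, 0.1],
  [0, 0, 0],
], twist=[0, 0])

```text
t: 17.88
tool_pos: [0.4422, 0.1159, 0.1163]
orientation: [-1.752, -2.607, 0.0]
force: [-0.2, 0.3, -1.2]
opening: 0.0506
gripper_force: 14.7
```

Call:
apply_moves([
  [0, 0, 0.1],
  [0, 0, 0.05],
  [0, 0, 0],
], twist=[0, 0, 0])

```text
t: 18.25
tool_pos: [0.4422, 0.1159, 0.1148]
orientation: [-1.752, -2.607, 0.0]
force: [0.3, 0.6, -1.4]
opening: 0.0505
gripper_force: 14.7
```

Call:
apply_moves([
  [0, 0, 0.1],
  [0, 0, 0],
], twist=[0, 0])

```text
t: 18.5
tool_pos: [0.4425, 0.1159, 0.1142]
orientation: [1.752, 2.607, 0.001]
force: [0.9, -0.8, 1.3]
opening: 0.0503
gripper_force: 14.8
```

Call:
apply_moves([
  [0, 0, 0.05],
  [0, 0, 0],
], twist=[0, 0])

```text
t: 18.75
tool_pos: [0.4428, 0.1159, 0.1141]
orientation: [1.752, 2.607, 0.001]
force: [0.4, -1.1, 5.9]
opening: 0.0502
gripper_force: 14.8
```

Call:
apply_moves([
  [0, 0, -0.03],
  [0, 0, 0],
], twist=[0, 0], squeeze=3)

```text
t: 19.0
tool_pos: [0.4422, 0.1159, 0.1136]
orientation: [-1.752, -2.608, 0.0]
force: [0.7, 0.2, 1.4]
opening: 0.0511
gripper_force: 2.9
```

Call:
apply_moves([
  [0, 0, 0],
  [0, 0, 0],
  [0, 0, 0],
], twist=[0, 0, 0], gripper=7)

```text
t: 19.38
tool_pos: [0.442, 0.1159, 0.1135]
orientation: [-1.752, -2.607, 0.001]
force: [0.7, -0.5, -0.0]
opening: 0.0699
gripper_force: 0.0
```

Call:
apply_moves([
  [0, 0, -1],
  [0, 0, -3],
  [0, 0, -4],
  [-3, 0, -4],
  [-5, 0, 0],
  [-4, 0, 0],
  [0, 0, 0],
  [0, 0, 0],
], twist=[0, 0, 0, 0, 0, 0, 0, 0])

```text
t: 20.38
tool_pos: [0.4874, 0.0052, 0.234]
orientation: [-1.753, -2.607, -0.001]
force: [-0.0, 0.5, -0.8]
opening: 0.0701
gripper_force: 0.0
```

```bash
python3 - <<'E'
from plant import robot
from h import *
c=robot.read_camera("wrist");s=robot.read_camera("side");t=robot.read_camera("top");pickle.dump((c,s,t),open("w5.pkl","wb"))
o=np.zeros((600,800,3),np.uint8);o[:300,:480]=cv2.resize(c["frame"],(480,300))
o[300:,:300]=cv2.resize(t["frame"][190:290,190:290],(300,300))
o[200:,480:800]=cv2.resize(s["frame"][195:320,300:400],(320,400),interpolation=2)
cv2.imwrite("pics/m5.png",o[:,:,::-1])
E
```

```text
(no output)
```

View pics/m5.png

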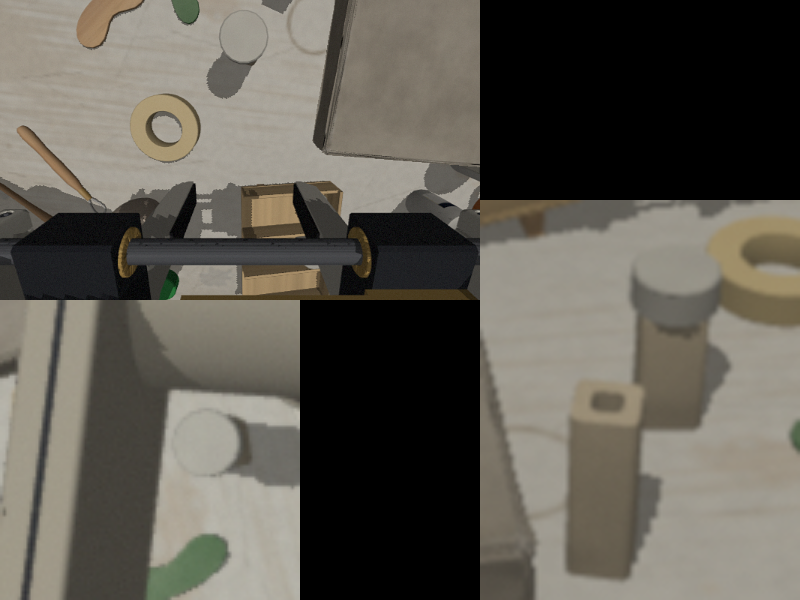

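The disc lies flat on the short post: it is at (243,37) in the wrist panel and (677,285) in the side panel, over the post at x ≈ 672. Both posts are standing. One quick numeric check before handing in.

```bash
python3 - <<'E'
from h import *
c,s,t=pickle.load(open("w5.pkl","rb"))
print(ray(t,(208/3+190-.3,142/3+190-.3),.1),ray(c,(243.5*4/3,37*4/3),.1),ray(s,((676.5-480)/3.2+300-.3,(272-200)/3.2+195-.3),.1))
k=[((x-480)/3.2+300,(y-200)/3.2+195) for x,y in((641,427),(701,430))]
print([ray(s,q,0).round(4) for q in k])
E
python3 -c "
from plant import robot
print(robot.read_state()['t']); print(robot.close_job())"
```

```text
[0.44263909 0.1136734  0.1       ] [0.44163038 0.11512844 0.1       ] [0.44076364 0.1208603  0.1       ]
[array([0.454 , 0.1336, 0.    ]), array([0.4197, 0.1313, 0.    ])]
20.525
the job is handed in; nothing more can be done
None
```

The 24 mm disc was drawn about 50 mm forward in its compartment, then picked up and laid flat on the short post. The top and wrist cameras put it within about 3 mm of the post's centre (the coarser side view about 6 mm), and the job was handed in at 20.5 s with both posts standing.

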